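# Set the cheese up in the slicing board

## Robot

A 6-joint arm with a two-finger parallel gripper is mounted at the origin on a cart in front of the work surface, level with it; the furniture and walls round the work are solid. World frame = base frame: x ahead of the robot, y to its left, z up, the work surface at z = 0. Lengths are in m, angles in rad, forces in N, time in s.
With the tool pointing down it reaches from about 0.3 to 0.875 m from the base axis. Payload 6.4 kg.
Tool frame: the origin (TCP) lies midway between the tips of the shut fingers; the grasp point (between the pads) lies 19 mm behind it (ctrl.hold_point_z is the distance from the TCP to the grasp point, in m); z points along the fingers, y is the line along which they close (so a half turn about z gives the same grasp; the last joint's range is limited). The gripper opens to 85 mm and grips with 20 to 120 N. Pads are 22 mm wide; open, the fingers measure 114 mm over their backs; the gripper's body (76 mm by 85 mm) begins 54 mm behind the grasp point. The pads swing forward as they close: fully open they stand 13 mm farther back than shut.
Start: joints at [-1.424, 0.181, 1.607, -0, 1.354, -0.206], TCP at [0.199, -0.54, 0.2] pointing down, gripper open.
Joint ranges: [-2.99, 2.99], [-0.89, 2.07], [0.3, 2.58], [-1.14, 4.28], [0, 2.63], [-3.12, 3.12]. Speed limits (rad/s): [2.57, 2.57, 3.01, 3.14, 3.14, 3.14].

## Interface

Orientations are given as a unit quaternion [w, x, y, z].
In Python, from bench import ctrl gives the robot as it stands.
- The arm moves only by the tool carry_out, never from a script. Its argument "plan" is text: rows parted by semicolons, each of 6 numbers parted by spaces: the shift along the tool's x, y, z as a fraction of full scale, then the turn, a rotation vector about the tool's x, y, z as a fraction of full scale. A call has exactly 8 rows; each row shifts and turns the commanded pose from where the row before left it, along the tool's axes as they then stand; what a row does not reach is not made up. Full scale, the value 1, is 40 mm for a shift and 0.1 rad for a turn. A row lasts 1/12 s, in which the tool goes at most 41.7 mm and 7.16 degrees, less where a joint would pass 70% of its speed; a pose out of reach is approached as far as the arm can. A call with a number of a shift or a turn outside -1 to 1 is refused whole. A call with a gripper value outside its range is refused whole. "claw" is the gripper's target within -1 to 1 (shut at 1, half-way at 0, fully open at -1), set as the call begins (left out, the last holds). The fingers move at their own pace and stop on an object; the grip force is fixed at half the most. Time passes only in rows, so rows that do not move let the fingers close, or fill a call up. It gives the time, the measured TCP pose, the force, the opening and the grip force at its end, in the units of the state.
- ctrl.get_obs(): the state, without advancing time (a new reading comes with each control period).
- ctrl.camera(name): name is "scene" or "side" or "wrist"; returns a dict with "pixels" (480x640x3 uint8, red, green, blue), "mtx" (3x3 intrinsics, pixels), "R" (3x3) and "t" (3): a world point X has camera coordinates R X + t. Camera axes: x right, y down, z forward; pixel columns grow to the right and rows downward; lengths in m; the calibration is good to about 2 mm. A picture is of the moment at which its call begins. There is no depth.
- ctrl.hand_in(): hands the job in; it is judged then, once.
The state is a dict: "time_s": time; "q": joint angles; "dq": joint speeds; "joint_efforts": joint torques, N m; "eef_pos": TCP position; "eef_rot": TCP orientation; "wrist_force": force on the tool from outside, world axes, zero at the start; "torque": the same for the moment, N m; "opening": opening from 0.0 (shut) to 1.0 (fully open); "grasp_force": force on a finger pad.
Only numpy, scipy, OpenCV 4.12 (cv2) and the standard library are available. Lean on these libraries where they do the work, as an engineer would, in place of code of your own. Each camera call takes 0.05 s, during which the arm holds its last target. There are 200 camera calls.

## Task

Get the block of cheese on the slicing board ready for slicing: it must lie flush along the back fence, and be held snugly between the sliding follower and the sprung end stop, the stop's plate giving a few millimetres but not pushed to the end of its travel. The cheese is soft, so nudge it gently, keep it flat on the board, and leave the things round about where they stand.

Things in the scene. Friction and masses are not known exactly. Their poses are not given: they have to be found in the camera images.
- cheese: Pale cheese block, rind on top: 52 mm along its x, 86 mm along its y, 51 mm high, 0.21 to 0.34 kg; origin at the centre of its underside. Starts loose on the board, crooked (within 14 degrees), 22 to 38 mm short of the fence, its y roughly along the board's. It slides under 1 to 3 N; fingers must never press it with more than 15 N, nor the sprung plate with more than 10 N.
- board: Slicing board, fixed: wooden base, top 20 mm above the counter; origin on the counter below it, base from x -75 to 60 and y -210 to 210 mm. Its y axis runs along the fence from follower (-y) to end stop (+y); its x axis points away from the robot, at the steel fence, whose face is at x = 30 mm and top 58 mm above the counter: a flush cheese has its centre at x = 4 mm.
- fence_face (a point): On the foot of the fence's face, at board x = 30 mm, y = 0, z = 20 mm; axes as the board's.
- follower (a joint): How far the follower has slid along its rod (behind the fence) towards the end stop, m; starts at 0 to 0.02, travel 0 to 0.19. It slides with about 6 N of friction (the cheese adds 1 to 3 N), stays where it is left and can be slid either way.
- follower_knob (a point): On the axis of the follower's upright round wooden knob, 22 mm above the steel deck it stands on: 20 mm in diameter (23 at its head), 39 mm tall, foot 70 mm and top 109 mm above the counter. Pinch it from above or push it along the board's y. Axes as the board's.
- follower_face (a point): Centre of the follower plate's flat face that bears on the cheese (46 mm along x, 24 to 68 mm above the counter); it looks along the board's +y and lies 36 mm ahead of the knob's axis.
- end_stop: End stop, origin and axes as the board's. Its fixed bracket carries a clamped carriage with a sprung steel plate facing the cheese. The plate's face stands somewhere from y = 65 to 125 mm; this is NOT reported: find it by touch or sight. It yields along +y by 0.45 N per mm, 14 mm (6.3 N) to the end of its travel, then is rigid. Snug is 1.5 to 5.5 N: 3.5 to 12 mm of give.
- jam_jar: Bystander: jam jar, 60 mm across, 70 mm high; origin under its centre.
- brie: Bystander: half soft cheese, 62x156x32 mm, behind the board; origin under its centre.
- mug: Bystander: small patterned cup without handle, 58 mm across, 62 mm high; origin under its centre.
- tongs: Bystander: steel pastry tongs, 183 mm long, lying to the left of the board; origin under their centre.

How it is judged:
By the outcome, as a careful person would: the job done as asked, in the order asked, and still so for the second after the job is handed in, with the robot touching nothing.
It also fails if it takes over 69 s, if anything falls off the work surface, if the arm or the gripper's body presses on something with over 40 N, if the wrist force passes 120 N, or if a joint passes its speed limit or range.

## Working session

There is one attempt and no reset: what is moved stays moved. The work goes in short steps, Python scripts to look and compute and a tool call to move; the robot and the scene stay as the last step left them, time stands still between calls to the robot, and variables do not carry over. Pictures are saved under pics/ and viewed, at most 10 in all, crops included, and the job is handed in when it is done.

Besides the shell and the picture viewer there is one more tool, called by a JSON object that holds its "method" and its "body", one argument or row to a line. carry_out: Moves the arm, as the interface text tells. Shift numbers are shares of 40 mm and turn numbers shares of 0.1 rad, none past 1 either way. Its arguments: {"type":"object","properties":{"plan":{"type":"string"},"claw":{"type":"number"}},"required":["plan"]}

```bash
mkdir -p pics; ls; cat > h.py <<'E'
import numpy as np, cv2
from bench import ctrl
def snap(n,f):
    c=ctrl.camera(n); cv2.imwrite('pics/%s.png'%f,c['pixels'][:,:,::-1]); np.savez('pics/%s.npz'%f,**{k:c[k] for k in('mtx','R','t')}); return c
def load(f): return dict(np.load('pics/%s.npz'%f))
def ray(c,uv):
    R=np.array(c['R']);o=-R.T@np.array(c['t']);d=R.T@np.linalg.solve(np.array(c['mtx']),[uv[0],uv[1],1]);return o,d/np.linalg.norm(d)
def plane(c,uv,z):
    o,d=ray(c,uv);return o+d*(z-o[2])/d[2]
def proj(c,X):
    p=np.array(c['mtx'])@(np.array(c['R'])@np.array(X)+np.array(c['t']));return p[:2]/p[2]
def tri(a,ua,b,ub):
    o1,d1=ray(a,ua);o2,d2=ray(b,ub);s=np.linalg.lstsq(np.c_[d1,-d2],o2-o1,rcond=None)[0]
    p,q=o1+s[0]*d1,o2+s[1]*d2;return (p+q)/2,np.linalg.norm(p-q)
E
python3 - <<'E'
from h import *
np.set_printoptions(precision=4,suppress=True)
for n in('scene','side','wrist'):
    c=snap(n,n+'0'); print(n,-np.array(c['R']).T@c['t'])
o=ctrl.get_obs();print(o)
E
```

```text
pics
scene [0.1754 0.5031 0.9043]
side [0.2437 1.0386 1.0598]
wrist [ 0.266  -0.5149  0.3739]
{'time_s': 0.15, 'q': array([-1.4243,  0.1814,  1.6078, -0.    ,  1.3538, -0.2063]), 'dq': array([ 0.003 , -0.0014, -0.0023,  0.002 ,  0.001 ,  0.0008]), 'joint_efforts': array([  0.0007, -44.5262, -35.1691,  -0.0003,   0.0059,   0.    ]), 'eef_pos': array([ 0.1986, -0.5391,  0.1989]), 'eef_rot': array([-0.0007,  0.9845,  0.1755,  0.    ]), 'wrist_force': array([ 0.1944,  0.216 , -0.4872]), 'torque': array([-0.0238, -0.0145,  0.0061]), 'grasp_force': 0.0, 'opening': 0.9977006519753903}
```

View pics/scene0.png

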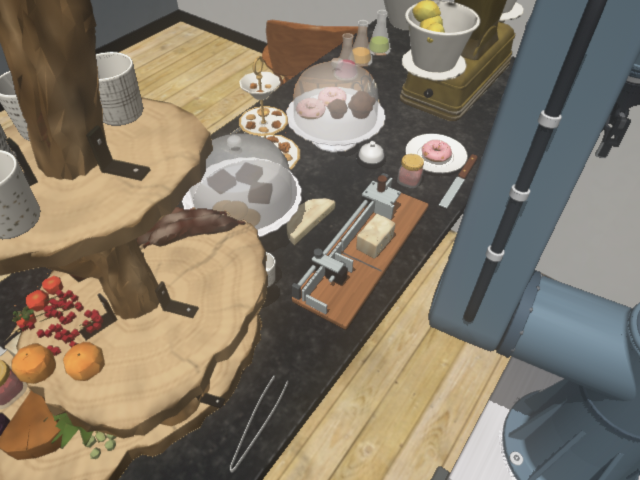

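View pics/side0.png

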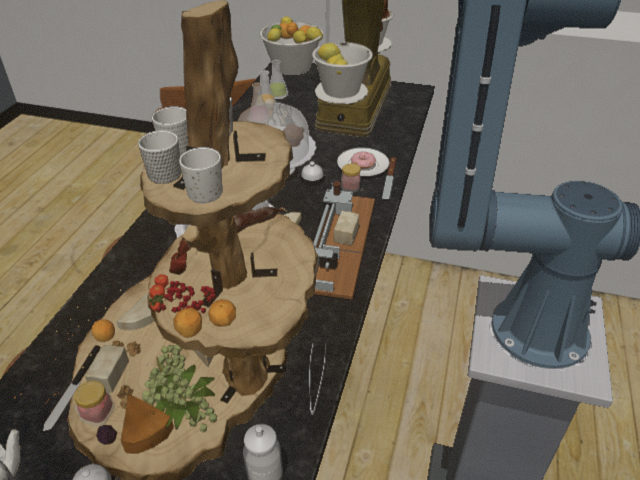

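The scene view shows the board: corners near (428,203), (345,326) and (294,300), cheese at (376,236), follower with its knob at (380,187), and end stop at (330,265). The jam jar is at (411,170) and the brie at (310,220). The side view shows the same layout from farther off.

```bash
python3 - <<'E'
from h import *
np.set_printoptions(precision=4,suppress=True)
s=load('scene0')
for n,uv,z in [('nearfoll',(428,203),.02),('nearstop',(345,326),.02),('farstop',(294,300),.02),('cheese',(378,228),.071),('knob',(382,181),.109),('jar',(411,160),.07),('brie',(310,220),.03),('mug',(268,257),.062),('tongs1',(285,378),0),('tongs2',(235,468),0)]: print(n,plane(s,uv,z))
# enlarge crop
c=cv2.imread('pics/scene0.png')[165:335,280:440]; cv2.imwrite('pics/sc.png',cv2.resize(c,None,fx=3.5,fy=3.5,interpolation=cv2.INTER_CUBIC))
E
```

```text
nearfoll [ 0.4834 -0.3919  0.02  ]
nearstop [0.4511 0.0273 0.02  ]
farstop [0.574  0.0382 0.02  ]
cheese [ 0.5187 -0.2013  0.071 ]
knob [ 0.5746 -0.3033  0.109 ]
jar [ 0.576  -0.4563  0.07  ]
brie [ 0.6808 -0.1616  0.03  ]
mug [0.6693 0.005  0.062 ]
tongs1 [0.4856 0.1807 0.    ]
tongs2 [0.4515 0.3597 0.    ]
```

View pics/sc.png

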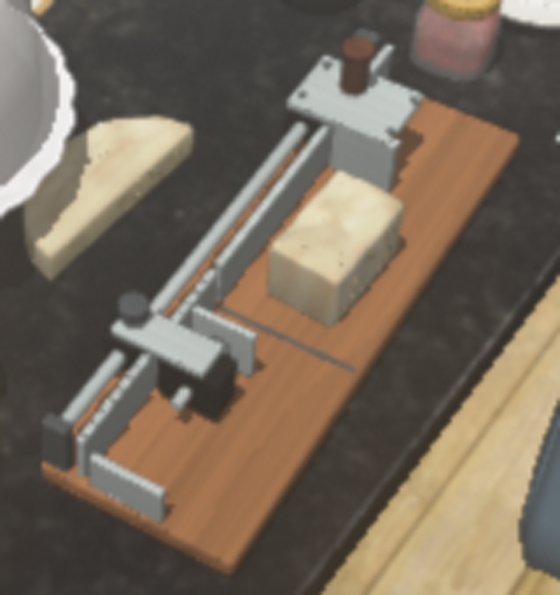

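{"method": "carry_out", "body": {
  "plan": "0.4 -0.25 -0.2 0 0 0;0.6 -0.36 -0.2 0 0 0;0.6 -0.36 -0.2 0 0 0;0.6 -0.36 -0.2 0 0 0;0.6 -0.36 -0.2 0 0 0;0.6 -0.36 -0.2 0 0 0;0.6 -0.36 -0.2 0 0 0;0.6 -0.36 -0.2 0 0 0"
}}

```text
time_s: 0.82
eef_pos: [0.3336, -0.3707, 0.2637]
eef_rot: [-0.0, 0.984, 0.175, -0.0]
wrist_force: [0.4, -0.7, -0.4]
opening: 1.0
grasp_force: 0.0
```

{"method": "carry_out", "body": {
  "plan": "0.6 -0.36 -0.2 0 0 0;0.6 -0.36 -0.2 0 0 0;0.6 -0.36 0 0 0 0;0.6 -0.36 0 0 0 0;0.6 -0.36 0 0 0 0;0.6 -0.36 0 0 0 0;0.6 -0.36 0 0 0 0.4;0.3 -0.2 0 0 0 0.7"
}}

```text
time_s: 1.48
eef_pos: [0.4661, -0.2056, 0.2794]
eef_rot: [-0.0, 0.993, 0.121, 0.0]
wrist_force: [0.1, -0.6, 0.6]
opening: 1.001
grasp_force: 0.0
```

{"method": "carry_out", "body": {
  "plan": "0 0 0 0 0 0.8;0 0 0 0 0 0.8;0 0 0 0 0 0;0 0 0 0 0 0;0 0 0 0 0 0;0 0 0 0 0 0;0 0 0 0 0 0;0 0 0 0 0 0",
  "claw": 0
}}

```text
time_s: 2.15
eef_pos: [0.4648, -0.2083, 0.2796]
eef_rot: [0.0, 0.999, 0.041, 0.0]
wrist_force: [0.4, 0.8, 0.1]
opening: 0.5
grasp_force: 0.0
```

```bash
python3 - <<'E'
from h import *
np.set_printoptions(precision=4,suppress=True)
c=snap('wrist','w1');print(c['R'],-np.array(c['R']).T@c['t'])
o=ctrl.get_obs();print(o)
E
```

```text
[[ 0.0826 -0.9966 -0.0025]
 [-0.9569 -0.08    0.2793]
 [-0.2786 -0.0207 -0.9602]] [ 0.5362 -0.2025  0.4547]
{'time_s': 2.2, 'q': array([-0.6547, -0.0269,  1.6676,  0.0001,  1.5009,  0.8332]), 'dq': array([ 0.001 , -0.0005, -0.0008,  0.0003, -0.0013,  0.002 ]), 'joint_efforts': array([ -0.0041, -35.4606, -36.8468,  -0.    ,   0.0007,  -0.0095]), 'eef_pos': array([ 0.4648, -0.2083,  0.2796]), 'eef_rot': array([-0.    ,  0.9991,  0.0414,  0.    ]), 'wrist_force': array([0.1127, 0.6785, 0.098 ]), 'torque': array([0.0069, 0.0215, 0.0152]), 'grasp_force': 0.0, 'opening': 0.4980762577745578}
```

View pics/w1.png

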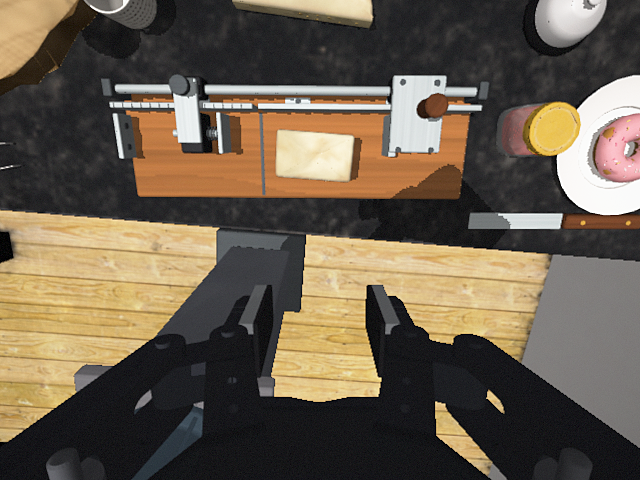

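The wrist view shows the board from about (137,198) to (459,197). The cheese top has corners near (279,129), (354,134), (351,181) and (277,176). The knob is at (433,104), the follower plate edge near x≈390, and the stop plate near (222,133).

```bash
python3 - <<'E'
from h import *
np.set_printoptions(precision=4,suppress=True)
w=load('w1');s=load('scene0')
im=cv2.imread('pics/w1.png');h=cv2.cvtColor(im,cv2.COLOR_BGR2HSV)
wood=cv2.inRange(h,(5,110,60),(16,255,255)); wood[205:]=0; wood[:100]=0
wood[:,:125]=0; wood[:,480:]=0
# near edge: lowest wood pixel per column
cols=[c for c in range(150,440,5) if wood[:,c].any()]
low=np.array([(c,np.flatnonzero(wood[:,c]).max()+.5) for c in cols])
P=np.array([plane(w,u,.02) for u in low]); 
vx,vy,x0,y0=cv2.fitLine(P[:,:2].astype(np.float32),cv2.DIST_HUBER,0,1e-4,1e-4).ravel()
if vy<0: vx,vy=-vx,-vy
ey=np.array([vx,vy]);ex=np.array([vy,-vx]);print('yaw deg',np.degrees(np.arctan2(-vx,vy)))
rows=range(160,190,3)
L=np.array([plane(w,(np.flatnonzero(wood[r]).min()-.5,r),.02)[:2] for r in rows]);R_=np.array([plane(w,(np.flatnonzero(wood[r]).max()+.5,r),.02)[:2] for r in rows])
print('ends',np.median(L@ey),np.median(R_@ey), 'len',np.median(L@ey)-np.median(R_@ey))
oy=(np.median(L@ey)+np.median(R_@ey))/2; ox=np.array([x0,y0])@ex+.075
O=ox*ex+oy*ey;print('O',O)
np.savez('board.npz',O=O,ex=ex,ey=ey)
def b(p): d=np.array(p[:2])-O;return np.array([d@ex,d@ey])*1000
ch=cv2.inRange(h,(18,30,150),(32,150,255)); ch[:115]=0;ch[195:]=0;ch[:,:260]=0;ch[:,370:]=0
k=max(cv2.findContours(ch,0,2)[0],key=cv2.contourArea)
bx=cv2.boxPoints(cv2.minAreaRect(k));print(bx)
for u in bx: print('cheese',b(plane(w,u,.071)))
print('c',b(np.mean([plane(w,u,.071) for u in bx],0)))
for n,u,z in [('knobtop',(434,102),.109),('stop plate face top-ish',(229,115),.068),('',(229,150),.03),('foll face',(389,150),.068),('jar',(555,127),.07)]: print(n,b(plane(w,u,z)))
X,e=tri(w,(434,102),s,(382,181-3));print('knob tri',X,e)
c=im[60:210,95:495];cv2.imwrite('pics/w1c.png',cv2.resize(c,None,fx=2,fy=2.0,interpolation=cv2.INTER_CUBIC))
E
```

```text
yaw deg 4.2908516
ends -0.005930688930194667 -0.42362539890840134 len 0.4176947099782067
O [ 0.54   -0.1749]
[[273.5176 176.2706]
 [277.1588 128.9353]
 [353.6294 134.8176]
 [349.9882 182.1529]]
cheese [-42.8472  24.4177]
cheese [ 7.8667 18.9555]
cheese [  2.4221 -64.1885]
cheese [-48.721  -61.9468]
c [-20.3198 -20.6905]
knobtop [  32.1378 -136.2366]
stop plate face top-ish [21.8935 71.0359]
 [-15.575  83.384]
foll face [ -13.2998 -104.3433]
jar [  12.2199 -282.1447]
knob tri [ 0.5801 -0.3082  0.1122] 0.0037291179811274403
```

View pics/w1c.png

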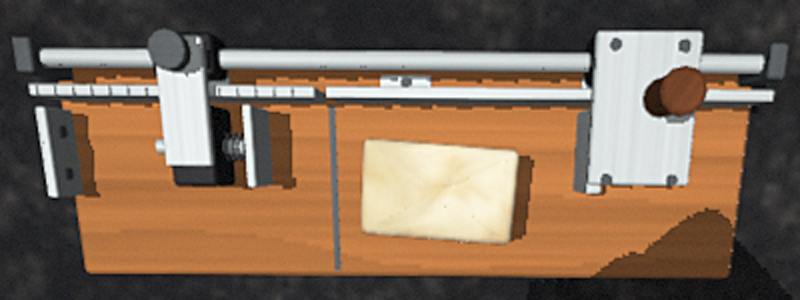

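{"method": "carry_out", "body": {
  "plan": "0 -0.17 0.5 0 0 0.08;0 0 0.8 0 0 0;0 0 0.8 0 0 0;0 0 0.8 0 0 0;0 0 0.8 0 0 0;0 0 0.8 0 0 0;0 0 0.8 0 0 0;0 0 0.5 0 0 0"
}}

```text
time_s: 2.87
eef_pos: [0.4626, -0.2002, 0.0445]
eef_rot: [-0.001, 0.999, 0.037, -0.001]
wrist_force: [-1.6, -0.3, 0.3]
opening: 0.5
grasp_force: 0.0
```

{"method": "carry_out", "body": {
  "plan": "0 0 0.35 0 0 0;0 0 0 0 0 0;0.1 0 0 0 0 0;0.1 0 0 0 0 0;0.06 0 0 0 0 0;0.06 0 0 0 0 0;0 0 0 0 0 0;0 0 0 0 0 0"
}}

```text
time_s: 3.53
eef_pos: [0.4776, -0.2006, 0.0343]
eef_rot: [0.0, 0.999, 0.038, 0.0]
wrist_force: [-0.3, 1.2, -0.3]
opening: 0.503
grasp_force: 0.0
```

```bash
python3 - <<'E'
from h import *
np.set_printoptions(precision=4,suppress=True)
B=np.load('board.npz');o=ctrl.get_obs();d=o['eef_pos'][:2]-B['O'];print(d@B['ex'],d@B['ey'],o['eef_pos'],o['eef_rot'],o['wrist_force'],o['time_s'])
snap('wrist','w2');
E
```

```text
-0.06408049885216331 -0.020962494548799695 [ 0.4776 -0.2006  0.0343] [0.0004 0.9993 0.0376 0.0005] [-0.3294  1.179  -0.2995] 3.5333
```

View pics/w2.png

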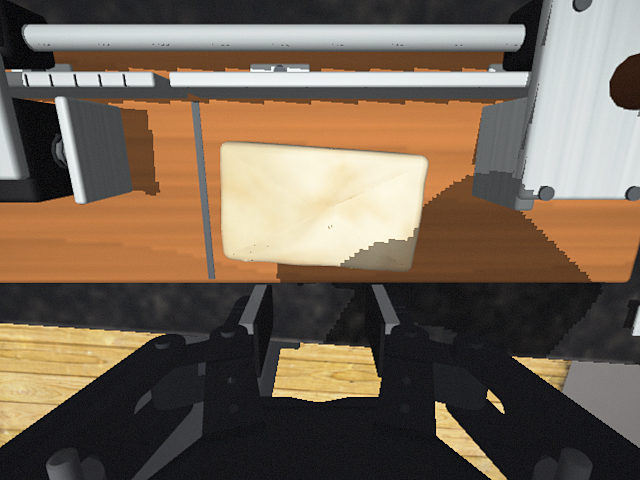

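The close view shows the cheese with top corners at about (221,143), (427,156), (411,270) and (226,260), crooked by about 4°. The fingers are clear behind it, and the fence top lies at row 80.

{"method": "carry_out", "body": {
  "plan": "0.08 0 0 0 0 0;0.08 0 0 0 0 0;0.08 0 0 0 0 0;0.08 0 0 0 0 0;0.08 0 0 0 0 0;0.08 0 0 0 0 0;0.06 0 0 0 0 0;0 0 0 0 0 0"
}}

```text
time_s: 4.25
eef_pos: [0.4992, -0.1987, 0.0336]
eef_rot: [-0.0, 0.999, 0.037, 0.0]
wrist_force: [-0.2, 0.8, 0.1]
opening: 0.5
grasp_force: 0.0
```

{"method": "carry_out", "body": {
  "plan": "0.03 0 0 0 0 0;0.03 0 0 0 0 0;0.03 0 0 0 0 0;0.03 0 0 0 0 0;0 0 0 0 0 0;0 0 0 0 0 0;0 0 0 0 0 0;0 0 0 0 0 0"
}}

```text
time_s: 4.92
eef_pos: [0.5036, -0.1984, 0.0336]
eef_rot: [0.0, 0.999, 0.037, 0.0]
wrist_force: [-1.4, -0.0, 0.1]
opening: 0.499
grasp_force: 0.1
```

```bash
python3 - <<'E'
from h import *
np.set_printoptions(precision=4,suppress=True)
B=np.load('board.npz');o=ctrl.get_obs();d=o['eef_pos'][:2]-B['O'];print(d@B['ex'],d@B['ey'],o['wrist_force'],o['time_s'])
snap('wrist','w3');
E
```

```text
-0.03807128711672553 -0.02073668777135837 [-1.4001 -0.0364  0.0927] 4.9167
```

View pics/w3.png

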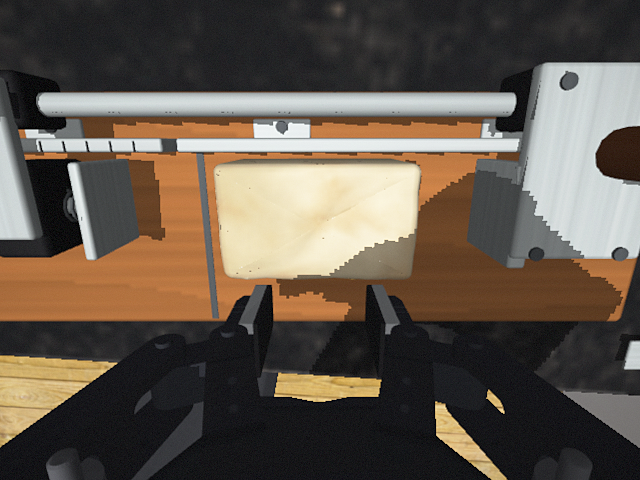

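The cheese is nearly square now. Its far edge runs from (222,161) to (418,161), a few mm short of the fence front edge at row ~152. I'll continue in small steps.

{"method": "carry_out", "body": {
  "plan": "0.03 0 0 0 0 0;0.03 0 0 0 0 0;0.03 0 0 0 0 0;0 0 0 0 0 0;0 0 0 0 0 0;0 0 0 0 0 0;0 0 0 0 0 0;0 0 0 0 0 0"
}}

```text
time_s: 5.63
eef_pos: [0.5071, -0.1982, 0.0336]
eef_rot: [0.0, 0.999, 0.037, 0.0]
wrist_force: [0.2, 0.0, -0.4]
opening: 0.5
grasp_force: 0.1
```

{"method": "carry_out", "body": {
  "plan": "0.02 0 0 0 0 0;0.02 0 0 0 0 0;0 0 0 0 0 0;0 0 0 0 0 0;0 0 0 0 0 0;0 0 0 0 0 0;0 0 0 0 0 0;0 0 0 0 0 0"
}}

```text
time_s: 6.3
eef_pos: [0.5077, -0.198, 0.0335]
eef_rot: [-0.0, 0.999, 0.037, -0.001]
wrist_force: [-5.9, -0.4, 2.7]
opening: 0.502
grasp_force: 2.5
```

{"method": "carry_out", "body": {
  "plan": "-0.1 0 0 0 0 0;-0.4 0 0 0 0 0;0 0 -0.6 0 0 0;0 0 -0.8 0 0 0;0 0 -0.8 0 0 0;0 0.4 -0.8 0 0 0;0 0.6 -0.4 0 0 0;0 0.6 0 0 0 0"
}}

```text
time_s: 6.97
eef_pos: [0.4964, -0.2655, 0.1753]
eef_rot: [0.003, 0.999, 0.038, 0.004]
wrist_force: [0.9, -1.3, -0.8]
opening: 0.501
grasp_force: 0.0
```

{"method": "carry_out", "body": {
  "plan": "0 0.6 0 0 0 0;0 0.6 0 0 0 0;0 0 0 0 0 0;0 0 0 0 0 0;0 0 0 0 0 0;0 0 0 0 0 0;0 0 0 0 0 0;0 0 0 0 0 0"
}}

```text
time_s: 7.63
eef_pos: [0.4972, -0.3103, 0.1697]
eef_rot: [-0.0, 0.999, 0.038, 0.0]
wrist_force: [-0.5, 0.6, 0.5]
opening: 0.502
grasp_force: 0.0
```

```bash
python3 - <<'E'
from h import *
np.set_printoptions(precision=4,suppress=True)
B=np.load('board.npz');o=ctrl.get_obs();d=o['eef_pos'][:2]-B['O'];print(d@B['ex'],d@B['ey'],o['eef_pos'],o['wrist_force'],o['time_s'])
c=snap('wrist','w4');
E
```

```text
-0.052824809553589196 -0.1318507568561988 [ 0.4972 -0.3103  0.1697] [-0.5013  0.6127  0.5332] 7.6333
```

View pics/w4.png

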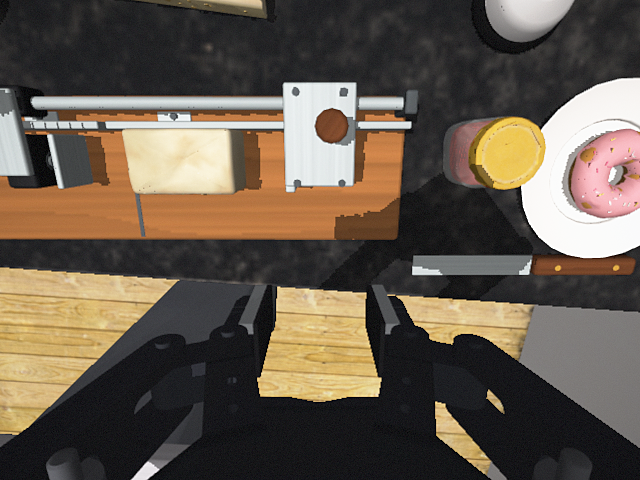

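The cheese looks flush along the fence, with its far edge at row ~130. The knob head is at (332,126), and the jar at (508,152) is well clear.

```bash
python3 - <<'E'
from h import *
np.set_printoptions(precision=4,suppress=True)
B=np.load('board.npz');w4=load('w4');w1=load('w1')
def kn(f,w,roi):
    h=cv2.cvtColor(cv2.imread('pics/%s.png'%f),cv2.COLOR_BGR2HSV);m=np.zeros(h.shape[:2],np.uint8);x0,x1,y0,y1=roi
    m[y0:y1,x0:x1]=cv2.inRange(h,(0,100,40),(18,255,190))[y0:y1,x0:x1]
    k=max(cv2.findContours(m,0,2)[0],key=cv2.contourArea);(c,r)=cv2.minEnclosingCircle(k);print(c,r,cv2.contourArea(k));return c
b=lambda p:((p[:2]-B['O'])@B['ex'],(p[:2]-B['O'])@B['ey'])
a=kn('w4',w4,(310,352,100,150));c=kn('w1',w1,(415,455,85,125))
X,e=tri(w4,a,w1,c);print(X,e,b(X),b(plane(w4,a,.109)))
u=np.array([(57,140),(63,188),(90,185),(76,136)])
print('stop face',b(plane(w4,(63,188),.068)),b(plane(w4,(91,186),.024)),b(plane(w4,(50,137),.068)))
print('cheese far L/R', b(plane(w4,(243,192),.071)),b(plane(w4,(131,193),.071)))
E
```

```text
(331.5, 125.13636016845703) 17.14375877380371 828.0
(436.7083435058594, 107.0) 19.97511863708496 556.0
[ 0.5794 -0.3124  0.1062] 0.0021019062573139342 (np.float64(0.029011865675128094), np.float64(-0.14005060412619103)) (np.float64(0.029915916270689735), np.float64(-0.1397797907849666))
stop face (np.float64(-0.017236853739590014), np.float64(0.07900445251226525)) (np.float64(-0.021057539781833685), np.float64(0.08546211911483179)) (np.float64(0.02284405216069759), np.float64(0.08077239018777956))
cheese far L/R (np.float64(-0.019942524060848604), np.float64(-0.06952441802232348)) (np.float64(-0.020854973295179508), np.float64(0.021978711581477618))
```

{"method": "carry_out", "body": {
  "plan": "0.4 0.2 0 0 0 0;0.5 0 0 0 0 0;0.5 0 0 0 0 0;0.5 0 0 0 0 0;0.16 0 0.3 0 0 0;0 0 0.6 0 0 0;0 0 0.6 0 0 0;0 0 0.5 0 0 0"
}}

```text
time_s: 8.35
eef_pos: [0.5787, -0.312, 0.0869]
eef_rot: [-0.001, 0.999, 0.038, -0.001]
wrist_force: [-1.1, -0.3, 0.1]
opening: 0.503
grasp_force: 0.0
```

{"method": "carry_out", "body": {
  "plan": "0 0 0.25 0 0 0;0 0 0 0 0 0;0 0 0 0 0 0;0 0 0 0 0 0;0 0 0 0 0 0;0 0 0 0 0 0;0 0 0 0 0 0;0 0 0 0 0 0"
}}

```text
time_s: 9.02
eef_pos: [0.5801, -0.3133, 0.0804]
eef_rot: [0.0, 0.999, 0.037, 0.0]
wrist_force: [-0.9, -0.2, 0.3]
opening: 0.502
grasp_force: 0.0
```

{"method": "carry_out", "body": {
  "plan": "0 0 0 0 0 0;0 0 0 0 0 0;0 0 0 0 0 0;0 0 0 0 0 0;0 0 0 0 0 0;0 0 0 0 0 0;0 0 0 0 0 0;0 0 0 0 0 0",
  "claw": 1
}}

```text
time_s: 9.68
eef_pos: [0.5797, -0.313, 0.0796]
eef_rot: [-0.0, 0.999, 0.037, -0.0]
wrist_force: [-0.7, -0.3, -0.0]
opening: -0.001
grasp_force: 0.0
```

```bash
cat > st.py <<'E'
from h import *
np.set_printoptions(precision=4,suppress=True)
B=np.load('board.npz');o=ctrl.get_obs();d=o['eef_pos'][:2]-B['O'];f=o['wrist_force'][:2];print(d@B['ex'],d@B['ey'],o['eef_pos'],'Fb',f@B['ex'],f@B['ey'],o['opening'],o['grasp_force'],o['time_s'])
E
python3 st.py
```

```text
0.02933481522330115 -0.1407258053106548 [ 0.5797 -0.313   0.0796] Fb -0.6988050933674922 -0.21743369272739962 -0.0005774464712959075 0.0 9.6833
```

```bash
python3 -c "
from h import *
snap('wrist','w5');snap('scene','s5')
a=cv2.imread('pics/w5.png');b=cv2.resize(cv2.imread('pics/s5.png')[120:345,280:480],None,fx=2.13,fy=2.13)
cv2.imwrite('pics/c5.png',cv2.resize(np.hstack([a,b[:480,:426]]) ,(800,360)))"
```

```text
Traceback (most recent call last):
ValueError: all the input array dimensions except for the concatenation axis must match exactly, but along dimension 0, the array at index 0 has size 480 and the array at index 1 has size 479
```

```bash
python3 -c "
from h import *
a=cv2.imread('pics/w5.png');b=cv2.resize(cv2.imread('pics/s5.png')[120:345,280:480],(426,480))
cv2.imwrite('pics/c5.png',cv2.resize(np.hstack([a,b]) ,(800,360)))"
```

```text
(no output)
```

View pics/c5.png

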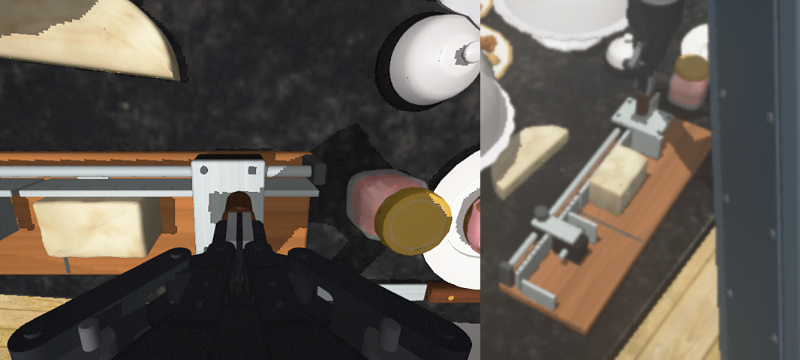

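```bash
python3 -c "
from h import *
w=load('w5');s=load('s5');o=ctrl.get_obs();t=o['eef_pos']
print('tcp px',proj(w,t),proj(w,t+[0,0,.019]),proj(s,t),'pred knob top',proj(w,[.5794,-.3124,.109]),proj(s,[.5794,-.3124,.109]))
a=cv2.imread('pics/w5.png')[190:340,220:420];b=cv2.imread('pics/s5.png')[140:220,330:400]
cv2.imwrite('pics/c6.png',np.hstack([cv2.resize(a,(480,360)),cv2.resize(b,(315,360))]))"
```

```text
tcp px [319.36152328 275.82864323] [319.32372791 290.15702424] [381.06246306 187.12413049] pred knob top [317.95181659 300.01274789] [382.26541233 178.11891208]
```

View pics/c6.png

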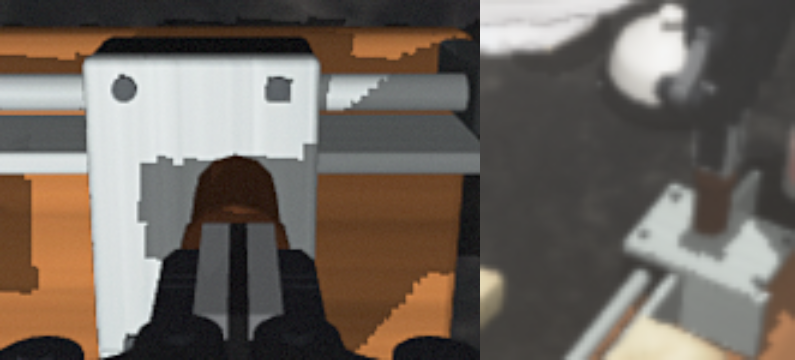

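The fingers shut without gripping the knob. In the picture the tips seem to lie over the knob head, so I'll check the geometry.

```bash
python3 -c "
from h import *
np.set_printoptions(precision=1,suppress=True)
w=load('w5');s=load('s5');t=ctrl.get_obs()['eef_pos'];print(w['mtx'],s['mtx'])
for h in (0,.01,.019,.03,.04):
  for x in (-.011,0,.011): print(h,x,proj(w,t+[x,0.0008*x/.011,h]),proj(s,t+[x,0,h]))
print('foot',proj(w,[.5894,-.312,.07]),proj(s,[.5794,-.3124,.07]))
a=cv2.imread('pics/s5.png');print(a[165:205,381])
"
```

```text
[[336.2   0.  318.8]
 [  0.  336.2 240.2]
 [  0.    0.    1. ]] [[504.1   0.  322.6]
 [  0.  504.1 238.7]
 [  0.    0.    1. ]]
0 -0.011 [319.3 293.9] [385. 189.]
0 0 [319.4 275.8] [381.1 187.1]
0 0.011 [319.4 257.2] [377.2 185.3]
0.01 -0.011 [319.3 301.9] [385.4 185.9]
0.01 0 [319.3 283. ] [381.5 184. ]
0.01 0.011 [319.4 263.5] [377.5 182.2]
0.019 -0.011 [319.3 309.8] [385.8 183.1]
0.019 0 [319.3 290.2] [381.8 181.2]
0.019 0.011 [319.4 269.7] [377.9 179.4]
0.03 -0.011 [319.2 320.7] [386.3 179.6]
0.03 0 [319.3 300. ] [382.3 177.7]
0.03 0.011 [319.4 278.4] [378.3 175.9]
0.04 -0.011 [319.2 331.9] [386.7 176.4]
0.04 0 [319.3 310.1] [382.7 174.5]
0.04 0.011 [319.3 287.3] [378.7 172.7]
foot [318.9 254. ] [380.7 190.2]
[[ 56  57  59]
 [ 56  58  59]
 [ 56  57  58]
 [ 55  57  58]
 [ 54  55  57]
 [ 57  58  59]
 [ 58  58  60]
 [ 56  58  59]
 [ 57  57  59]
 [ 57  58  59]
 [ 57  58  60]
 [ 57  58  59]
 [ 67  68  70]
 [ 65  70  79]
 [ 57  64  77]
 [ 55  64  78]
 [ 55  62  76]
 [ 53  60  72]
 [ 53  60  72]
 [ 53  60  73]
 [ 53  60  73]
 [ 54  61  73]
 [ 53  60  73]
 [ 52  60  73]
 [ 53  61  74]
 [ 53  61  74]
 [ 57  64  76]
 [ 81  87  92]
 [107 110 109]
 [113 116 114]
 [115 117 115]
 [127 129 126]
 [181 185 179]
 [200 204 198]
 [204 207 202]
 [202 206 200]
 [195 200 194]
 [156 160 156]
 [138 142 138]
 [134 138 135]]
```

The visible tips sit about 30 mm higher than the stated TCP. In the wrist view the pad edge at row 282 corresponds to h≈34 mm. In the scene view the boundary between finger and knob is at row 178, which is the height of the knob top. I'll open and go lower carefully, watching the force.

{"method": "carry_out", "body": {
  "plan": "0 0 0 0 0 0;0 0 0 0 0 0;0 0 0 0 0 0;0 0 0 0 0 0;0 0 0 0 0 0;0 0 0 0 0 0;0 0 0.05 0 0 0;0 0 0 0 0 0",
  "claw": 0
}}

```text
time_s: 10.45
eef_pos: [0.5796, -0.3129, 0.0772]
eef_rot: [-0.0, 0.999, 0.037, -0.0]
wrist_force: [-0.5, 0.8, -1.0]
opening: 0.502
grasp_force: 0.0
```

{"method": "carry_out", "body": {
  "plan": "0 0 0.05 0 0 0;0 0 0.05 0 0 0;0 0 0.05 0 0 0;0 0 0.05 0 0 0;0 0 0 0 0 0;0 0 0 0 0 0;0 0 0 0 0 0;0 0 0 0 0 0"
}}

```text
time_s: 11.12
eef_pos: [0.5799, -0.3131, 0.0697]
eef_rot: [0.0, 0.999, 0.037, 0.0]
wrist_force: [-0.8, 0.0, 0.5]
opening: 0.497
grasp_force: 0.0
```

{"method": "carry_out", "body": {
  "plan": "0 0 0.04 0 0 0;0 0 0.04 0 0 0;0 0 0.04 0 0 0;0 0 0.03 0 0 0;0 0 0 0 0 0;0 0 0 0 0 0;0 0 0 0 0 0;0 0 0 0 0 0"
}}

```text
time_s: 11.78
eef_pos: [0.5798, -0.3131, 0.0637]
eef_rot: [0.0, 0.999, 0.037, 0.0]
wrist_force: [0.3, 0.3, -0.3]
opening: 0.499
grasp_force: 0.0
```

{"method": "carry_out", "body": {
  "plan": "0 0 0.04 0 0 0;0 0 0.04 0 0 0;0 0 0.04 0 0 0;0 0 0 0 0 0;0 0 0 0 0 0;0 0 0 0 0 0;0 0 0 0 0 0;0 0 0 0 0 0"
}}

```text
time_s: 12.45
eef_pos: [0.5798, -0.313, 0.0589]
eef_rot: [0.0, 0.999, 0.037, 0.0]
wrist_force: [0.4, -0.0, 0.3]
opening: 0.501
grasp_force: 0.0
```

{"method": "carry_out", "body": {
  "plan": "0 0 0.04 0 0 0;0 0 0.04 0 0 0;0 0 0.04 0 0 0;0 0 0 0 0 0;0 0 0 0 0 0;0 0 0 0 0 0;0 0 0 0 0 0;0 0 0 0 0 0"
}}

```text
time_s: 13.12
eef_pos: [0.5798, -0.3131, 0.0541]
eef_rot: [0.0, 0.999, 0.037, 0.0]
wrist_force: [0.3, -0.2, 0.7]
opening: 0.501
grasp_force: 0.0
```

The TCP now reads below the deck height with no contact, which confirms the tips are about 30 mm short of the stated TCP. I'll close here.

{"method": "carry_out", "body": {
  "plan": "0 0 0 0 0 0;0 0 0 0 0 0;0 0 0 0 0 0;0 0 0 0 0 0;0 0 0 0 0 0;0 0 0 0 0 0;0 0 0 0 0 0;0 0 0 0 0 0",
  "claw": 1
}}

```text
time_s: 13.78
eef_pos: [0.5798, -0.3128, 0.0543]
eef_rot: [-0.0, 0.999, 0.037, 0.0]
wrist_force: [-2.0, 2.6, 5.2]
opening: 0.226
grasp_force: 58.6
```

```bash
python3 st.py; python3 -c "
from h import *
snap('wrist','w6');snap('scene','s6')"
```

```text
0.029403022088730208 -0.14055249321053814 [ 0.5798 -0.3128  0.0543] Fb -1.7623705337088533 2.720303210658811 0.22630566022717086 58.59251595684327 13.7833
```

{"method": "carry_out", "body": {
  "plan": "0 -0.06 0 0 0 0;0 -0.12 0 0 0 0;0 -0.12 0 0 0 0;0 -0.12 0 0 0 0;0 -0.12 0 0 0 0;0 -0.12 0 0 0 0;0 -0.12 0 0 0 0;0 -0.06 0 0 0 0"
}}

```text
time_s: 14.55
eef_pos: [0.5775, -0.2814, 0.0544]
eef_rot: [0.002, 0.999, 0.037, 0.001]
wrist_force: [-0.9, -6.4, 0.7]
opening: 0.226
grasp_force: 58.8
```

{"method": "carry_out", "body": {
  "plan": "0 -0.06 0 0 0 0;0 -0.06 0 0 0 0;0 -0.06 0 0 0 0;0 -0.06 0 0 0 0;0 -0.06 0 0 0 0;0 -0.06 0 0 0 0;0 -0.06 0 0 0 0;0 -0.06 0 0 0 0"
}}

```text
time_s: 15.22
eef_pos: [0.5761, -0.2631, 0.0543]
eef_rot: [0.002, 0.999, 0.037, 0.001]
wrist_force: [-0.5, -7.2, -0.2]
opening: 0.226
grasp_force: 58.8
```

```bash
python3 st.py
```

```text
0.029452889947857674 -0.0906668054124281 [ 0.5761 -0.2631  0.0543] Fb -0.9972672177025226 -7.1836299345280645 0.22640635141462256 58.78228512243368 15.2167
```

{"method": "carry_out", "body": {
  "plan": "0 -0.06 0 0 0 0;0 -0.06 0 0 0 0;0 -0.06 0 0 0 0;0 -0.06 0 0 0 0;0 -0.06 0 0 0 0;0 -0.06 0 0 0 0;0 -0.06 0 0 0 0;0 -0.06 0 0 0 0"
}}

```text
time_s: 15.88
eef_pos: [0.5747, -0.2439, 0.0544]
eef_rot: [0.002, 0.999, 0.037, 0.001]
wrist_force: [-0.8, -7.7, 2.0]
opening: 0.223
grasp_force: 58.8
```

{"method": "carry_out", "body": {
  "plan": "0 -0.06 0 0 0 0;0 -0.06 0 0 0 0;0 -0.06 0 0 0 0;0 -0.06 0 0 0 0;0 -0.06 0 0 0 0;0 -0.06 0 0 0 0;0 -0.06 0 0 0 0;0 -0.06 0 0 0 0"
}}

```text
time_s: 16.55
eef_pos: [0.5733, -0.2248, 0.0544]
eef_rot: [0.002, 0.999, 0.037, 0.001]
wrist_force: [-0.9, -8.2, 0.1]
opening: 0.224
grasp_force: 58.8
```

```bash
python3 st.py; cat > lk.py <<'E'
# cheese top contour in wrist image, corners in board mm at z=.071
import sys
from h import *
np.set_printoptions(precision=1,suppress=True)
n=sys.argv[1];B=np.load('board.npz');w=snap('wrist',n);im=cv2.imread('pics/%s.png'%n);h=cv2.cvtColor(im,cv2.COLOR_BGR2HSV)
m=cv2.inRange(h,(18,30,130),(32,150,255))
for k in cv2.findContours(m,0,2)[0]:
    if cv2.contourArea(k)>800:
        q=np.array([plane(w,u,.071)[:2]-B['O'] for u in cv2.approxPolyDP(k,6,True)[:,0]])*1000
        print(cv2.contourArea(k),cv2.boundingRect(k),np.c_[q@B['ex'],q@B['ey']].tolist() if len(q)<8 else len(q))
E
python3 lk.py w7
```

```text
0.02948970402068106 -0.05224635254890772 [ 0.5733 -0.2248  0.0544] Fb -1.503512847025726 -8.092166488384061 0.22367942832704588 58.813505556900054 16.55
1096.0 (0, 411, 59, 39) [[-74.53339022770433, 138.6565211456648], [-49.74071356348763, 98.66990232864256], [-46.83332348573298, 131.3269671231173]]
10458.0 (85, 276, 166, 94) 10
21585.5 (92, 0, 287, 100) [[144.9815347085776, 41.09239644473301], [133.70590495689075, 41.91599172673725], [119.39469872733211, -75.31062891939428], [121.8200173358056, -77.82199358923774], [141.58876668206375, -73.51643357967252], [156.789359739271, -61.90059316473549], [156.8240335167316, 32.392235214035054]]
```

{"method": "carry_out", "body": {
  "plan": "0 -0.02 0 0 0 0;0 -0.02 0 0 0 0;0 -0.02 0 0 0 0;0 -0.02 0 0 0 0;0 -0.02 0 0 0 0;0 -0.02 0 0 0 0;0 -0.02 0 0 0 0;0 -0.02 0 0 0 0"
}}

```text
time_s: 17.27
eef_pos: [0.5727, -0.2184, 0.0543]
eef_rot: [0.002, 0.999, 0.037, 0.001]
wrist_force: [-1.5, -6.9, 0.4]
opening: 0.226
grasp_force: 58.8
```

{"method": "carry_out", "body": {
  "plan": "0 -0.02 0 0 0 0;0 -0.02 0 0 0 0;0 -0.02 0 0 0 0;0 -0.02 0 0 0 0;0 -0.02 0 0 0 0;0 -0.02 0 0 0 0;0 -0.02 0 0 0 0;0 -0.02 0 0 0 0"
}}

```text
time_s: 17.93
eef_pos: [0.5723, -0.2121, 0.0544]
eef_rot: [0.002, 0.999, 0.037, 0.001]
wrist_force: [-1.8, -9.4, 0.7]
opening: 0.225
grasp_force: 58.8
```

{"method": "carry_out", "body": {
  "plan": "0 -0.02 0 0 0 0;0 -0.02 0 0 0 0;0 -0.02 0 0 0 0;0 -0.02 0 0 0 0;0 0 0 0 0 0;0 0 0 0 0 0;0 0 0 0 0 0;0 0 0 0 0 0"
}}

```text
time_s: 18.6
eef_pos: [0.5721, -0.2092, 0.0543]
eef_rot: [0.002, 0.999, 0.037, 0.001]
wrist_force: [-0.4, -8.3, 0.6]
opening: 0.225
grasp_force: 58.8
```

```bash
python3 st.py; python3 lk.py w8 | cut -c1-400; python3 - <<'E'
from h import *
# stop-plate columns: bright grey edges along a row, in before/after views
B=np.load('board.npz')
for n in('w7','w8'):
    w=load(n);im=cv2.imread('pics/%s.png'%n)
    P=[B['O'][0],B['O'][1]]
    for x,z in((-.02,.066),(0.0,.066)):
        vals=[]
        ys=np.arange(.06,.125,.002)
        for y in ys:
            X=np.r_[B['O']+x*B['ex']+y*B['ey'],z];u=proj(w,X);i=np.round(u).astype(int)
            vals.append(tuple(im[i[1],i[0]]) if 0<=i[0]<640 and 0<=i[1]<480 else None)
        print(n,x,[(int(round(y*1000)),*map(int,v)) for y,v in zip(ys,vals) if v])
E
```

```text
0.029458672393208624 -0.03663210404965908 [ 0.5721 -0.2092  0.0543] Fb -0.9862377631129755 -8.289662870654373 0.22460623829895768 58.79597438382916 18.6
1158.0 (0, 410, 60, 40) [[-74.44704902924009, 154.18930464580052], [-48.977233809775505, 113.50720357690844], [-46.06291679492334, 146.68115731398754]]
10438.5 (85, 276, 166, 94) 8
21589.5 (122, 0, 286, 100) [[145.33919355744396, 44.16166185654785], [133.69673644691727, 45.614818651224695], [119.38843105837351, -71.96394214767197], [122.61857794967514, -74.79854686247575], [141.96093617924313, -70.0499868115928], [156.79124186591298, -58.49576466786157], [156.815129204615, 35.40902996000067]]
w7 -0.02 [(60, 180, 221, 235), (62, 183, 223, 237), (64, 176, 221, 234), (66, 183, 224, 237), (68, 180, 226, 237), (70, 91, 140, 200), (72, 67, 120, 187), (74, 69, 119, 189), (76, 69, 121, 188), (78, 67, 120, 187), (80, 69, 121, 189), (82, 69, 121, 187), (84, 66, 119, 186), (86, 65, 120, 187), (88, 66, 120, 187), (90, 67, 117, 184), (92, 66, 119, 186), (94, 67, 118, 185), (96, 70, 121, 187), (98, 65, 118, 183), (100, 68, 119, 186), (102, 67, 117
[... 1552 characters left out ...]
, 117, 181)]
w8 0.0 [(60, 199, 233, 245), (62, 194, 232, 243), (64, 194, 232, 244), (66, 194, 231, 243), (68, 193, 230, 242), (70, 188, 229, 243), (72, 193, 230, 242), (74, 190, 230, 242), (76, 195, 232, 244), (78, 189, 230, 242), (80, 192, 231, 242), (82, 194, 232, 243), (84, 195, 233, 244), (86, 189, 229, 242), (88, 243, 243, 238), (90, 17, 20, 14), (92, 15, 16, 9), (94, 14, 12, 10), (96, 15, 19, 15), (98, 12, 2, 12), (100, 19, 18, 16), (102, 72, 74, 70), (104, 79, 78, 75), (106, 148, 149, 143), (108, 214, 211, 203), (110, 226, 226, 221), (112, 224, 225, 220), (114, 224, 223, 220), (116, 229, 227, 221), (118, 227, 226, 220), (120, 227, 229, 223), (122, 221, 221, 216), (124, 224, 225, 221)]
```

```bash
cat > pl.py <<'E'
import sys
from h import *
B=np.load('board.npz')
for n in sys.argv[1:]:
    w=load(n);g=cv2.cvtColor(cv2.imread('pics/%s.png'%n),cv2.COLOR_BGR2GRAY)
    ys=np.arange(.07,.112,.0002);bk=[];br=[]
    for x in(-.004,-.002,0,.002,.004):
        uv=np.array([proj(w,np.r_[B['O']+x*B['ex']+y*B['ey'],.066]) for y in ys],np.float32)
        v=cv2.remap(g,uv[None,:,0],uv[None,:,1],cv2.INTER_LINEAR)[0].astype(float)
        i=np.flatnonzero((v[:-1]>110)&(v[1:]<=110)&(ys[1:]<.1));bk.append(ys[i[-1]]*1e3 if len(i) else np.nan)
        j=np.flatnonzero((v[:-1]<140)&(v[1:]>=140)&(ys[1:]>.1));br.append(ys[j[-1]]*1e3 if len(j) else np.nan)
    print(n,'plate back',np.round(bk,1),'bracket',np.round(br,1))
E
python3 pl.py w7 w8
```

```text
w7 plate back [86.4 84.4 84.4 84.2 84.4] bracket [106.2 106.2 106.2 106.2 106.2]
w8 plate back [88.8 88.6 88.6 88.6 88.6] bracket [105.8 105.8 105.8 105.8 105.8]
```

{"method": "carry_out", "body": {
  "plan": "0 -0.02 0 0 0 0;0 -0.02 0 0 0 0;0 -0.02 0 0 0 0;0 -0.02 0 0 0 0;0 0 0 0 0 0;0 0 0 0 0 0;0 0 0 0 0 0;0 0 0 0 0 0"
}}

```text
time_s: 19.32
eef_pos: [0.5719, -0.2064, 0.0543]
eef_rot: [0.003, 0.999, 0.037, 0.001]
wrist_force: [-1.3, -9.8, -0.4]
opening: 0.224
grasp_force: 58.8
```

```bash
python3 st.py; python3 lk.py w9 | head -2|cut -c1-60; python3 pl.py w9
```

```text
0.02943581985383115 -0.03386060099576823 [ 0.5719 -0.2064  0.0543] Fb -1.9969333525637554 -9.712840482119237 0.22358816312088342 58.77142474288121 19.3167
1160.0 (0, 410, 60, 40) [[-74.28751293153076, 156.8182880427
10445.5 (85, 275, 166, 95) 11
w9 plate back [91.4 91.4 91.4 91.6 91.4] bracket [105.6 105.6 105.6 105.6 105.6]
```

{"method": "carry_out", "body": {
  "plan": "0 0.03 0 0 0 0;0 0 0 0 0 0;0 0 0 0 0 0;0 0 0 0 0 0;0 0 0 0 0 0;0 0 0 0 0 0;0 0 0 0 0 0;0 0 0 0 0 0"
}}

```text
time_s: 20.03
eef_pos: [0.5719, -0.2064, 0.0543]
eef_rot: [0.002, 0.999, 0.037, 0.0]
wrist_force: [-1.3, -7.0, 1.4]
opening: 0.225
grasp_force: 58.9
```

{"method": "carry_out", "body": {
  "plan": "0 0 0 0 0 0;0 0 0 0 0 0;0 0 0 0 0 0;0 0 0 0 0 0;0 0 0 0 0 0;0 0 0 0 0 0;0 0 0 0 0 0;0 0 0 0 0 0",
  "claw": 0
}}

```text
time_s: 20.7
eef_pos: [0.5716, -0.204, 0.054]
eef_rot: [-0.0, 0.999, 0.037, 0.0]
wrist_force: [0.3, 0.6, 0.6]
opening: 0.499
grasp_force: 0.0
```

{"method": "carry_out", "body": {
  "plan": "0 0 -0.2 0 0 0;0 0 -0.4 0 0 0;0 0 -0.6 0 0 0;0 0 -0.8 0 0 0;0 0 -0.8 0 0 0;-0.4 0 -0.4 0 0 0;-0.8 -0.4 0 0 0 0;-0.8 -0.4 0 0 0 0"
}}

```text
time_s: 21.37
eef_pos: [0.4899, -0.179, 0.1843]
eef_rot: [0.001, 0.999, 0.037, 0.002]
wrist_force: [-0.7, 0.1, 0.5]
opening: 0.497
grasp_force: 0.0
```

{"method": "carry_out", "body": {
  "plan": "-0.3 -0.4 0 0 0 0;0 0 0 0 0 0;0 0 0 0 0 0;0 0 0 0 0 0;0 0 0 0 0 0;0 0 0 0 0 0;0 0 0 0 0 0;0 0 0 0 0 0"
}}

```text
time_s: 22.03
eef_pos: [0.4765, -0.1634, 0.1817]
eef_rot: [-0.0, 0.999, 0.037, -0.0]
wrist_force: [-0.4, -0.4, -0.0]
opening: 0.502
grasp_force: 0.0
```

```bash
python3 st.py; python3 lk.py wa | cut -c1-420; python3 pl.py wa; python3 - <<'E'
from h import *
B=np.load('board.npz');w=load('wa');im=cv2.imread('pics/wa.png');h=cv2.cvtColor(im,cv2.COLOR_BGR2HSV)
b=lambda p:((p[:2]-B['O'])@B['ex']*1e3,(p[:2]-B['O'])@B['ey']*1e3)
m=cv2.inRange(h,(18,30,130),(32,150,255))
# near and far edge x of the cheese top at several y
for y in np.arange(10,85,10):
    xs=np.arange(-45,50,.25)
    v=np.array([m[tuple(np.round(proj(w,np.r_[B['O']+x/1e3*B['ex']+y/1e3*B['ey'],.071])[::-1]).astype(int))] for x in xs])>0
    print(y,xs[v].min() if v.any() else None,xs[v].max() if v.any() else None)
k=cv2.inRange(h,(0,100,40),(18,255,140))
for c in cv2.findContours(k,0,2)[0]:
    if 300<cv2.contourArea(c)<3000: print('brown',cv2.minEnclosingCircle(c),b(plane(w,cv2.minEnclosingCircle(c)[0],.109)))
E
```

```text
-0.06240896334167639 0.016220103590746583 [ 0.4765 -0.1634  0.1817] Fb -0.39797265776339 -0.4144940641925961 0.5018202220418126 0.0 22.0333
1656.5 (435, 402, 72, 78) [[-247.2701775097036, -102.60725563270914], [-289.80315105940366, -107.75597522985805], [-351.09594211097277, -174.93365043807609], [-351.04487634443694, -191.61732952809385]]
19535.5 (286, 268, 286, 134) 15
24995.5 (0, 247, 223, 190) 10
6344.0 (231, 116, 105, 66) [[27.291216691596656, 87.19745281404963], [-20.302267668928817, 84.80797527728078], [-19.48988204155061, 4.0433323436428354], [28.741901623667918, 5.427211357078385]]
wa plate back [92.8 92.8 93.2 93.2 96. ] bracket [104.8 104.8 104.8 104.8 104.8]
10 -21.5 29.0
20 -20.5 29.0
30 -22.25 29.0
40 -21.5 29.0
50 -20.5 29.0
60 -21.5 29.0
70 -20.5 29.0
80 -20.5 29.0
brown ((132.5, 154.0), 27.354257583618164) (np.float64(1.3556891885529887), np.float64(149.9962234859808))
brown ((279.4909973144531, 100.5), 55.5113525390625) (np.float64(36.83337814908232), np.float64(43.60411108938842))
brown ((146.0, 104.5), 31.10074234008789) (np.float64(34.353897174127106), np.float64(135.55255182748536))
brown ((461.5, 107.5), 90.89839172363281) (np.float64(32.254771382877166), np.float64(-81.47910890833107))
brown ((19.0, 43.0), 46.61554718017578) (np.float64(72.08720212095874), np.float64(213.68861368804716))
```

```bash
python3 -c "
from bench import ctrl
print(ctrl.hand_in())"
```

```text
the job is handed in; nothing more can be done
None
```

I handed the job in at about 22 s: the cheese is flush along the fence and held between follower and end stop, whose plate has given about 7 mm by camera, and the arm is clear.

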